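# Tip the castings into the scrap box and hold the magnet paddle in its slot

## Robot

A 7-joint arm with a two-finger parallel gripper is mounted at the origin on the work surface. World frame = base frame: x ahead of the robot, y to its left, z up, the work surface at z = 0. Lengths are in m, angles in degrees, forces in N, time in s.
With the tool pointing down it reaches from about 0.425 to 0.875 m from the base axis. Payload 4.7 kg.
Tool frame: the origin (TCP) lies midway between the tips of the shut fingers; the grasp point (between the pads) lies env.grip_point_offset behind it (env.grip_point_offset is the distance from the TCP to the grasp point, in m); z points along the fingers, y is the line along which they close (so a half turn about z gives the same grasp; the last joint's range is limited). The gripper opens to 87 mm and grips with 3 to 60 N. Pads are 19 mm wide; open, the fingers measure 117 mm over their backs; the gripper's body (75 mm by 190 mm) begins 51 mm behind the grasp point.
Start: joints at [75.12, 18.392, -4.016, 83.108, 1.295, 78.541, -3.26], TCP at [0.176, -0.626, 0.223] pointing down, gripper open.
Joint ranges: [-163.93, 163.93], [-17.29, 119.83], [-79.2, 71.16], [3.27, 140.29], [-89.18, 269.18], [5.43, 117.66], [-154.24, 154.24]. Speed limits (degrees/s): [147.25, 147.25, 180, 180, 180, 180, 180].

## Interface

Orientations are given as [roll, pitch, yaw] about the fixed x, y, z axes, in that order (R = Rz(yaw) Ry(pitch) Rx(roll)).
In Python, from cell import env gives the robot as it stands.
- The arm moves only by the shell command python3 -m creep 'ROWS' [FORCE]. ROWS is a JSON object of lists of equal length, an entry for each row: "translation": the shift along the tool's x, y, z in units of 0.08 m (1.0 is 0.08 m), a list of three; "turn": the turn, a rotation vector about the tool's x, y, z in units of 180 degrees (1.0 is 180 degrees), a list of three; "grip": the opening, from 0 (shut) to 1 (fully open). In form: {"translation": [[x, y, z], ...], "turn": [[ax, ay, az], ...], "grip": [grip, ...]}. A call has 1 to 5 rows; each row shifts and turns the commanded pose from where the row before left it, along the tool's axes as they then stand; what a row does not reach is not made up. A row lasts 1/8 s, in which the tool goes at most 62.5 mm and 10.7 degrees, less where a joint would pass 70% of its speed; a pose out of reach is approached as far as the arm can. A call with a number of a shift or a turn outside -1 to 1 is refused whole. A call with a gripper value outside its range is refused whole. The fingers move at their own pace and stop on an object; FORCE is the grip in N (left out, the last holds). Time passes only in rows, so rows that do not move let the fingers close. It gives the time, the measured TCP pose, the force, the opening and the grip force at its end, in the units of the state.
- env.get_obs(): the state, without advancing time (a new reading comes with each control period).
- env.read_camera(name): name is "scene" or "side" or "wrist"; returns a dict with "frame" (384x512x3 uint8, red, green, blue), "z_map" (384x512 float32, m along the optical axis (not along the pixel's ray), 0 where there is no reading), "K" (3x3 intrinsics, pixels), "rvec" (rotation vector, rad) and "tvec" (3), from world to camera coordinates, as OpenCV has them. Camera axes: x right, y down, z forward; pixel columns grow to the right and rows downward; lengths in m; the calibration is good to about 2 mm. The wrist camera is an equidistant fisheye: a pixel r from the principal point sees the ray r / f radians off the axis. A picture is of the moment at which its call begins.
- env.sign_off(): hands the job in; it is judged then, once.
The state is a dict: "time_s": time; "qpos": joint angles; "joint_velocities": joint speeds; "effort": joint torques, N m; "tool_pos": TCP position; "tool_rot": TCP orientation; "force": force on the tool from outside, world axes, zero at the start; "wrist_torque": the same for the moment, N m; "grip_width": finger opening in m; "grasp_force": force on a finger pad.
Only numpy, scipy, OpenCV 4.12 (cv2) and the standard library are available. Lean on these libraries where they do the work, as an engineer would, in place of code of your own. Each camera call takes 0.05 s, during which the arm holds its last target. There are 200 camera calls.

## Task

Lift the hinged tray by its red bar so that all the scrap castings slide into the green scrap box, and let the tray back down. Then take the magnet paddle by its red handle out of its stand, pass its blade upright through the narrow slot in the box lid and finish while still holding it there, about half of the blade inside, its handle clear of the lid and the blade not forced against the slot, so that it can catch broken saw blades. Leave the other things on the bench where they are.

Things in the scene. Friction and masses are not known exactly. Their poses are not given: they have to be found in the camera images.
- scrap_box: fixed green steel scrap box. Origin: centre of its underside on the bench, z up. 160 mm along x, 220 along y, 100 high, walls 4 mm, inside floor 4 mm up. Its half at negative y is an open mouth (152 x 106 mm); the half at positive y has an aluminium lid (top 100 mm above the bench) with the slot. The hinged tray sticks out at its negative-y side, bar end 276 mm from the origin
- slot (a point): middle of the slot in the box lid, at the lid's top face (100 mm above the bench), ringed with yellow. It goes through the 6 mm lid; 40 mm long along x and 10 mm wide along y of the box. Same axes as scrap_box
- tray (a joint): tilt of the tipping tray about the hinge at the box's mouth (rad): 0 = level, at rest; grows as the bar end is lifted; stop at 1.35. Castings surely slide out by about 1.1 to 1.2. The tray weighs 0.35 kg, its hinge is damped, and it sinks back to 0 by its own weight when let go
- tray_hinge (a point): middle of the tray's hinge line, at the box's mouth edge, 106 mm above the bench; the hinge line runs along the x of scrap_box (same axes)
- tray_bar (a point): middle of the tray's red round bar handle (12 mm diameter, 84 mm clear length, parallel to the hinge line). Tray level: 160 mm from the hinge line towards the box's negative y, 12 mm above the hinge, 32 mm free between bar and tray end, free below. It may turn between the fingers. Axes turn with the tray, at 0 as scrap_box. Steel tray 128 mm wide, walls 28 mm high, open at the hinge end
- paddle_grip (a point): centre of the loose magnet paddle's red handle: 50 mm along x, 16 mm thick along y, 40 mm high along z; 0.1 to 0.2 kg. Below it a flat steel blade 36 mm wide (x), 8 mm thick (y), 75 mm long, its last 5 mm narrowed to 34 x 5 mm; tip 95 mm below this point. z up. It starts upright in the wooden stand, tip down
- paddle_tip (a point): middle of the lower end of the paddle's blade, 95 mm below paddle_grip; same axes
- stand: fixed light wooden stand of the paddle, 74 x 56 mm, 50 mm high, with a pocket 40 x 11 mm (x, y), floor 10 mm above the bench. Origin: centre of its underside
- dapping_block: bystander: steel cube of 50 mm with round dimples in its top; origin at the centre of its underside
- ruler: bystander: steel ruler 200 x 30 x 3 mm lying on the bench; origin at the centre of its underside
- flux_jar: bystander: amber glass jar, 60 mm diameter, 60 mm high; origin at the centre of its underside
- casting0_center (a point): loose scrap casting, starts in the tray: brass sprue button, 24 mm diameter, 22 mm high; the point is its centre
- casting1_center (a point): loose scrap casting, starts in the tray: silver ring, 26 mm diameter, 9 mm high; the point is its centre
- casting2_center (a point): loose scrap casting, starts in the tray: brass stub 24 x 18 mm, 22 mm high with its pin; the point is its centre
- casting3_center (a point): loose scrap casting, starts in the tray: brass ring, 28 mm diameter, 10 mm high; the point is its centre
Mind the look-alikes: they are no part of the job. Leave any blue or pink look-alike of the part that bears paddle_grip alone.

How it is judged (in metres and radians):
On the way, in this order (a step that is already met when the one before it is completed fails the run):
1. all four castings are in the scrap box (z of each of casting0_center, casting1_center, casting2_center, casting3_center in the frame of scrap_box below 0.09 m and x of casting0_center in the frame of scrap_box between -0.08 and 0.08 m and y of casting0_center in the frame of scrap_box between -0.11 and 0.11 m and x of casting1_center in the frame of scrap_box between -0.08 and 0.08 m and y of casting1_center in the frame of scrap_box between -0.11 and 0.11 m and x of casting2_center in the frame of scrap_box between -0.08 and 0.08 m and y of casting2_center in the frame of scrap_box between -0.11 and 0.11 m and x of casting3_center in the frame of scrap_box between -0.08 and 0.08 m and y of casting3_center in the frame of scrap_box between -0.11 and 0.11 m), for 0.2 s.
2. the paddle's blade is through the slot, held by the fingers (z of paddle_tip in the frame of slot between -0.06 and -0.02 m and horizontal distance between paddle_tip and slot below 0.008 m and angle between paddle_grip's own z axis and vertical below 0.15 rad and contact force between the fingers and paddle above 2 N), for 0.2 s.
At the end, for the whole second after the job is handed in: All four castings are in the box; the tray is down (under 0.15 rad); the paddle is upright (within 0.15 rad) in the slot, at rest, its tip 20 to 60 mm below the lid's top and within 8 mm of the slot's middle, gripped by the fingers (over 2 N), pressing on the box with under 10 N (all of step 1 and all of step 2 and contact force between paddle and scrap_box below 10 N and value of joint tray below 0.15 rad and linear speed of paddle below 0.03 m/s); the arm keeps its last pose, push and grip.
It fails at once if the dapping block is pushed more than 30 mm (distance of dapping_block from where it was at the start of the episode above 0.03 m).
It fails at once if the ruler is pushed more than 30 mm (distance of ruler from where it was at the start of the episode above 0.03 m).
It fails at once if the jar is pushed more than 30 mm (distance of flux_jar from where it was at the start of the episode above 0.03 m).
It also fails if it takes over 61 s, if anything falls off the work surface, if the arm or the gripper's body presses on something with over 40 N, if the wrist force passes 120 N, or if a joint passes its speed limit or range.

## Working session

There is one attempt and no reset: what is moved stays moved. The work goes in short steps, Python scripts to look and compute and a shell command to move; the robot and the scene stay as the last step left them, time stands still between calls to the robot, and variables do not carry over. Pictures are saved under pics/ and viewed, at most 10 in all, crops included, and the job is handed in when it is done.

```bash
mkdir -p pics; ls; cat > h.py <<'E'
import numpy as np, cv2
from cell import env
from scipy.spatial.transform import Rotation as R
def cam(n):
    c=env.read_camera(n); c['R']=cv2.Rodrigues(np.array(c['rvec'],float))[0]; c['t']=np.array(c['tvec'],float).ravel(); return c
def pts(c):  # world point for every pixel (pinhole cams)
    h,w=c['z_map'].shape; u,v=np.meshgrid(np.arange(w),np.arange(h)); z=c['z_map']; K=c['K']
    P=np.stack([(u-K[0,2])/K[0,0]*z,(v-K[1,2])/K[1,1]*z,z],-1)
    return (P-c['t'])@c['R']
def save(n,c): cv2.imwrite('pics/'+n,c['frame'][:,:,::-1])
E
python3 - <<'E'
from h import *
for n in('scene','side'):
    c=cam(n); save(n+'0.png',c); np.savez('/tmp/%s0.npz'%n,**c); print(n,c['K'].tolist(),(-c['R'].T@c['t']).round(3),(c['z_map']>0).mean())
o=env.get_obs(); print(o, env.grip_point_offset)
a=np.hstack([cv2.imread('pics/%s0.png'%n) for n in('scene','side')]); cv2.imwrite('pics/ab.png',cv2.resize(a,(800,300)))
E
```

```text
pics
scene [[389.56312497181204, 0.0, 258.326656165394], [0.0, 389.56312497181204, 184.98965334709794], [0.0, 0.0, 1.0]] [0.913 0.442 0.908] 0.99591064453125
side [[367.1569261229936, 0.0, 251.0295343792622], [0.0, 367.1569261229936, 188.74547621123318], [0.0, 0.0, 1.0]] [ 0.463 -0.615  0.661] 0.9957529703776041
{'time_s': 0.1, 'qpos': array([75.12070093, 18.43395991, -4.01523499, 83.16782572,  1.29337162,
       78.54131795, -3.2591857 ]), 'joint_velocities': array([-0.07618609, -0.0531432 ,  0.02677767, -0.07315716,  0.00599873,
        0.00432237, -0.12253335]), 'effort': array([-3.28323868e-04, -4.92570162e+01, -4.05758740e-01, -3.13398314e+01,
       -6.40928792e-02,  3.96072585e-02,  7.96867016e-05]), 'tool_pos': array([ 0.17557446, -0.62532128,  0.22158126]), 'tool_rot': array([-1.79902037e+02,  3.99480878e-03,  1.56891031e+01]), 'force': array([0.62678622, 0.88745716, 0.42398985]), 'wrist_torque': array([ 0.05625227, -0.0188606 , -0.00936398]), 'grasp_force': 0.0, 'grip_width': 0.08714516205984965} 0.0187
```

View pics/scene0.png

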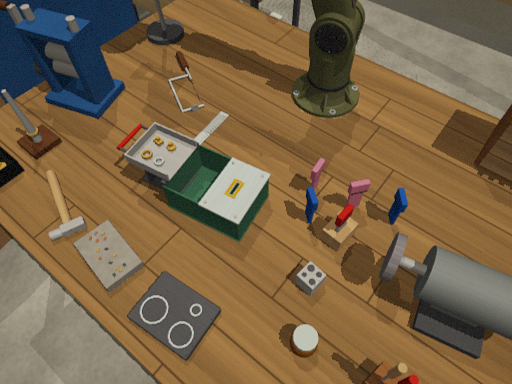

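View pics/side0.png

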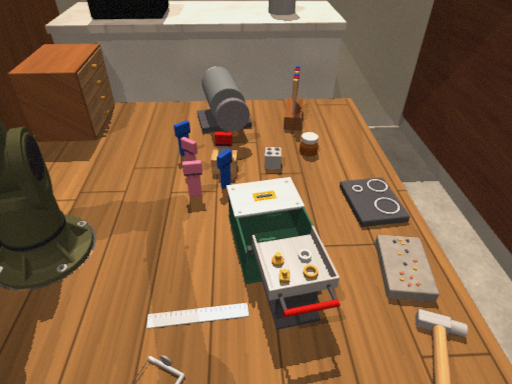

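The scene picture shows the tray bar at about (130,136), the slot at (235,188) and the red paddle at (345,215), with blue and pink look-alikes around it. The side view shows the bar at (312,308), the slot at (264,196) and the paddle at (223,139).

```bash
python3 - <<'E'
from h import *
for n in('scene','side'):
    c=dict(np.load('/tmp/%s0.npz'%n)); W=pts(c); hsv=cv2.cvtColor(c['frame'],cv2.COLOR_RGB2HSV); H,S,V=[hsv[...,i].astype(int) for i in range(3)]
    ms={'red':((H<5)|(H>176))&(S>200)&(V>100),'yellow':(abs(H-26)<5)&(S>180)&(V>150),'blue':(abs(H-110)<10)&(S>170)&(V>60),'pink':(H>160)&(S>60)&(S<170)&(V>120),'white':(S<25)&(V>190)}
    for k,m in ms.items():
        N,l,s,_=cv2.connectedComponentsWithStats(m.astype(np.uint8))
        for i in range(1,N):
            if s[i,4]<25: continue
            p=W[(l==i)&(c['z_map']>0)]; 
            if len(p)<20: continue
            lo,hi=np.percentile(p,[4,96],0); md=np.median(p,0)
            if hi[2]<0 or np.hypot(*md[:2])>1.1: continue
            t=p[p[:,2]>hi[2]-.006] ; r=cv2.minAreaRect((t[:,:2]*1000).astype(np.float32))
            print(n,k,s[i].tolist(),'med',md.round(3),'lo',lo.round(3),'hi',hi.round(3),'toprect',np.round(r[0],0),np.round(r[1],0),round(r[2],1))
    # lid plane
E
```

```text
scene red [117, 124, 24, 24, 119] med [ 0.584 -0.259  0.123] lo [ 0.543 -0.268  0.118] hi [ 0.623 -0.251  0.126] toprect [ 583. -259.] [93.  9.] 9.1
scene red [337, 204, 17, 21, 153] med [0.43  0.317 0.125] lo [0.408 0.308 0.1  ] hi [0.451 0.323 0.127] toprect [429. 315.] [15. 47.] 84.2
scene red [409, 375, 10, 9, 71] med [0.675 0.585 0.181] lo [0.668 0.578 0.177] hi [0.681 0.591 0.183] toprect [674. 585.] [12. 16.] 39.3
scene yellow [225, 179, 19, 19, 84] med [0.53  0.06  0.101] lo [0.504 0.044 0.099] hi [0.552 0.073 0.103] toprect [528.  58.] [51. 27.] 10.8
scene blue [74, 79, 15, 19, 83] med [ 0.502 -0.636  0.031] lo [ 0.484 -0.667  0.028] hi [ 0.519 -0.576  0.037] toprect [ 512. -610.] [138.  23.] 70.5
scene blue [306, 187, 12, 36, 247] med [0.438 0.23  0.102] lo [0.423 0.211 0.015] hi [0.45  0.246 0.117] toprect [433. 227.] [46. 13.] 51.9
scene blue [389, 189, 18, 35, 271] med [0.307 0.401 0.098] lo [0.287 0.385 0.012] hi [0.321 0.415 0.117] toprect [301. 399.] [43. 14.] 36.4
scene pink [312, 158, 13, 32, 165] med [0.348 0.19  0.113] lo [0.325 0.182 0.019] hi [0.37  0.196 0.117]
[... 2334 characters left out ...]
0.051 0.101] lo [0.45  0.002 0.099] hi [0.6   0.109 0.103] toprect [526.  58.] [162. 114.] 9.5
side white [261, 243, 22, 48, 354] med [ 0.522 -0.176  0.11 ] lo [ 0.51  -0.233  0.108] hi [ 0.533 -0.116  0.135] toprect [ 514. -222.] [20. 42.] 39.4
side white [298, 249, 14, 10, 65] med [ 0.59  -0.143  0.118] lo [ 0.579 -0.155  0.111] hi [ 0.601 -0.132  0.12 ] toprect [ 591. -144.] [24. 22.] 55.3
side white [288, 263, 15, 23, 152] med [ 0.564 -0.191  0.11 ] lo [ 0.554 -0.227  0.109] hi [ 0.574 -0.162  0.134] toprect [ 556. -227.] [13.  3.] 16.9
side white [148, 303, 100, 25, 1179] med [ 0.385 -0.196  0.004] lo [ 0.285 -0.211  0.002] hi [ 0.468 -0.178  0.006] toprect [ 378. -194.] [199.  32.] 4.7
```

```bash
cat >> h.py <<'E'
def go(p,yaw=None):
    "tool-frame units from the measured pose to world p (TCP); turn rotvec units to pointing down at yaw"
    o=env.get_obs(); A=R.from_euler('xyz',o['tool_rot'],degrees=True); d=A.inv().apply(np.array(p)-o['tool_pos'])/.08
    t=None if yaw is None else (A.inv()*R.from_euler('xyz',[180,0,yaw],degrees=True)).as_rotvec()/np.pi
    print('t',o['time_s'],'pos',o['tool_pos'].round(4),'rot',o['tool_rot'].round(2),'d',d.round(3),'turn',None if t is None else t.round(4),'w',o['grip_width'].round(4),'F',np.round(o['force'],1),'g',round(float(o['grasp_force']),1))
E
python3 - <<'E'
from h import *
W=np.concatenate([pts(dict(np.load('/tmp/%s0.npz'%n))).reshape(-1,3) for n in('scene','side')])
m=(W[:,2]>.1)&(W[:,0]>.05)&(W[:,0]<.9)&(W[:,1]>-.9)&(W[:,1]<.65)
q=W[m]; k=(q[:,:2]//.05).astype(int)
for c in np.unique(k,axis=0):
    s=q[(k==c).all(1)]; 
    if len(s)>8: print(c*.05,s[:,2].max().round(2),end='; ')
print(); go([.582,-.262,.22],9.7)
E
```

```text
[ 0.05 -0.1 ] 0.27; [ 0.05 -0.05] 0.31; [0.05 0.  ] 0.31; [0.05 0.05] 0.29; [ 0.1 -0.7] 0.14; [0.25 0.35] 0.12; [0.25 0.4 ] 0.12; [0.3  0.15] 0.12; [0.3  0.25] 0.12; [0.3 0.3] 0.12; [0.3  0.35] 0.12; [0.3 0.4] 0.12; [0.35 0.15] 0.12; [0.35 0.5 ] 0.16; [0.35 0.55] 0.17; [0.35 0.6 ] 0.17; [ 0.4 -0.6] 0.27; [ 0.4  -0.55] 0.27; [0.4 0. ] 0.1; [0.4  0.05] 0.1; [0.4 0.2] 0.12; [0.4 0.3] 0.13; [0.4 0.4] 0.17; [0.4  0.45] 0.17; [0.4 0.5] 0.17; [0.4  0.55] 0.17; [0.4 0.6] 0.17; [ 0.45 -0.75] 0.27; [ 0.45 -0.7 ] 0.27; [ 0.45 -0.65] 0.66; [ 0.45 -0.6 ] 0.3; [ 0.45 -0.55] 0.3; [ 0.45 -0.2 ] 0.14; [ 0.45 -0.15] 0.14; [ 0.45 -0.05] 0.1; [0.45 0.  ] 0.11; [0.45 0.05] 0.11; [0.45 0.1 ] 0.1; [0.45 0.2 ] 0.12; [0.45 0.3 ] 0.13; [0.45 0.4 ] 0.17; [0.45 0.45] 0.17; [0.45 0.5 ] 0.17; [0.45 0.55] 0.17; [0.45 0.6 ] 0.17; [ 0.5 -0.8] 0.3; [ 0.5  -0.75] 0.3; [ 0.5 -0.7] 0.3; [ 0.5  -0.65] 0.27; [ 0.5 -0.6] 0.27; [ 0.5  -0.55] 0.27; [ 0.5 -0.3] 0.13; [ 0.5  -0.25] 0.14; [ 0.5 -0.2] 0.14; [ 0.5  -0.15] 0.14; [ 0.5 -0.1] 0.11; [0.5 0. ] 0.1; [0.5  0.05] 0.11; [0.5 0.1] 0.11; [0.5  0.45] 0.15; [ 0.55 -0.8 ] 0.3;
[... 291 characters left out ...]
0.6 -0.1] 0.14; [ 0.6  -0.05] 0.1; [0.6 0. ] 0.1; [0.6  0.05] 0.11; [0.65 0.55] 0.18; [0.65 0.6 ] 0.18; [ 0.7 -0.6] 0.22; [ 0.7  -0.55] 0.19; Traceback (most recent call last):
  File "<stdin>", line 8, in <module>
  File "h.py", line 15, in go
    print('t',o['time_s'],'pos',o['tool_pos'].round(4),'rot',o['tool_rot'].round(2),'d',d.round(3),'turn',None if t is None else t.round(4),'w',o['grip_width'].round(4),'F',np.round(o['force'],1),'g',round(float(o['grasp_force']),1))
                                                                                                                                                ^^^^^^^^^^^^^^^^^^^^^
AttributeError: 'float' object has no attribute 'round'
```

```bash
sed -i "s/o\['grip_width'\].round(4)/round(float(o['grip_width']),4)/" h.py
python3 -m creep '{"translation":[[0.4,-0.35,0],[0.45,-0.37,0],[0.45,-0.37,0],[0.45,-0.37,0],[0.45,-0.37,0]],"turn":[[0,0,0.033],[0,0,0],[0,0,0],[0,0,0],[0,0,0]],"grip":[1,1,1,0.45,0.45]}' 30
python3 -m creep '{"translation":[[0.45,-0.37,0],[0.45,-0.37,0],[0,0,0]],"turn":[[0,0,0],[0,0,0],[0,0,0]],"grip":[0.45,0.45,0.45]}'
python3 -c "
from h import *
go([.582,-.262,.21],9.7)"
```

```text
time_s: 0.72
tool_pos: [0.3215, -0.4476, 0.2222]
tool_rot: [-180.0, 0.0, 9.7]
force: [0.7, 0.3, -0.4]
grip_width: 0.0743
grasp_force: 0.0
time_s: 1.1
tool_pos: [0.385, -0.3745, 0.2224]
tool_rot: [-179.9, -0.1, 10.2]
force: [-0.1, -1.7, 0.7]
grip_width: 0.0455
grasp_force: 0.0
t 1.1 pos [ 0.385  -0.3745  0.2224] rot [-1.7993e+02 -6.0000e-02  1.0210e+01] d [ 2.673 -0.947  0.159] turn [-0.0004 -0.0004  0.0028] w 0.0455 F [-0.1 -1.7  0.7] g 0.0
```

```bash

python3 -m creep '{"translation":[[0.53,-0.19,0],[0.53,-0.19,0],[0.53,-0.19,0],[0.53,-0.19,0],[0.53,-0.19,0.15]],"turn":[[0,0,0],[0,0,0],[0,0,0],[0,0,0],[0,0,0]],"grip":[0.45,0.45,0.45,0.45,0.45]}'
python3 -m creep '{"translation":[[0,0,0],[0,0,0]],"turn":[[0,0,0],[0,0,0]],"grip":[0.45,0.45]}'
python3 - <<'E'
from h import *
go([.582,-.262,.21],9.7)
c=cam('wrist'); save('w1.png',c); print(c['K'][0],c['K'][1],(-c['R'].T@c['t']).round(3),c['R'].round(2).tolist())
s=cam('side'); save('s1.png',s)
for n,c in(('wrist',c),('side',s)):
    hsv=cv2.cvtColor(c['frame'],cv2.COLOR_RGB2HSV); H,S,V=[hsv[...,i].astype(int) for i in range(3)]
    m=((H<5)|(H>176))&(S>190)&(V>90); N,l,st,ce=cv2.connectedComponentsWithStats(m.astype(np.uint8))
    for i in range(1,N):
        if st[i,4]>60: print(n,st[i],ce[i].round(1))
E
```

```text
time_s: 1.72
tool_pos: [0.5789, -0.2689, 0.2109]
tool_rot: [179.9, -0.0, 9.6]
force: [1.2, -0.8, -0.1]
grip_width: 0.039
grasp_force: 0.0
time_s: 1.98
tool_pos: [0.5767, -0.2693, 0.2099]
tool_rot: [180.0, 0.1, 9.7]
force: [-0.9, -0.1, 1.1]
grip_width: 0.0391
grasp_force: 0.0
t 1.975 pos [ 0.5767 -0.2693  0.2099] rot [1.7998e+02 1.1000e-01 9.6700e+00] d [ 0.08  -0.079 -0.002] turn [ 0.0001  0.0006 -0.0002] w 0.0391 F [-0.9 -0.1  1.1] g 0.0
[297.31863964   0.         259.57206744] [  0.         297.31863964 191.38549568] [ 0.659 -0.255  0.372] [[0.17, -0.99, 0.0], [-0.94, -0.16, 0.3], [-0.3, -0.05, -0.95]]
wrist [ 247  134   14  105 1358] [253.9 184.3]
side [215 132  17  13 201] [223.1 137.5]
side [284 299  55  18 401] [310.9 307.6]
```

View pics/w1.png

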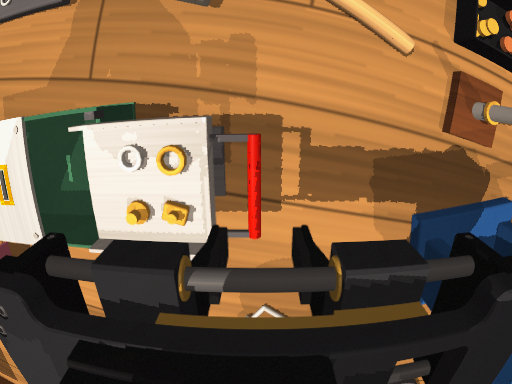

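The wrist picture shows the bar at (254,184) and the fingers straddling its line at x≈220 and 300. The four castings are in the tray.

```bash
cat >> h.py <<'E'
def ray(c,u,v,z,fish=False):
    K=c['K']; x=(np.array(u,float)-K[0,2])/K[0,0]; y=(np.array(v,float)-K[1,2])/K[1,1]
    if fish:
        r=np.hypot(x,y)+1e-9; d=np.stack([np.sin(r)*x/r,np.sin(r)*y/r,np.cos(r)],-1)
    else: d=np.stack([x,y,np.ones_like(x)],-1)
    o=-c['R'].T@c['t']; d=d@c['R']; return o+d*((z-o[2])/d[...,2])[...,None]
def red(c):
    hsv=cv2.cvtColor(c['frame'],cv2.COLOR_RGB2HSV); H,S,V=[hsv[...,i].astype(int) for i in range(3)]
    return ((H<5)|(H>176))&(S>190)&(V>90)
E
python3 - <<'E'
from h import *
c=cam('wrist'); v,u=np.nonzero(red(c)); k=(u>230)&(u<280); v=v[k];u=u[k]
p=ray(c,u,v,.12,True); print('wrist bar',p.mean(0).round(4), cv2.minAreaRect((p[:,:2]*1000).astype(np.float32)))
c=cam('side'); v,u=np.nonzero(red(c)); k=v>280; p=ray(c,u[k],v[k],.12); print('side bar',p.mean(0).round(4),cv2.minAreaRect((p[:,:2]*1000).astype(np.float32)))
E
```

```text
wrist bar [ 0.5844 -0.263   0.12  ] ((581.5576171875, -263.1424560546875), (97.35424041748047, 11.277878761291504), 9.528605461120605)
side bar [ 0.5807 -0.2643  0.12  ] ((581.6976318359375, -264.0080261230469), (97.66995239257812, 13.433756828308105), 9.816852569580078)
```

```bash

python3 -m creep '{"translation":[[0.08,-0.067,0],[0,0,0.4],[0,0,0.4],[0,0,0.4],[0,0,0.15]],"turn":[[0,0,0],[0,0,0],[0,0,0],[0,0,0],[0,0,0]],"grip":[0.45,0.45,0.45,0.45,0.45]}'
python3 -m creep '{"translation":[[0,0,0],[0,0,0],[0,0,0],[0,0,0],[0,0,0]],"turn":[[0,0,0],[0,0,0],[0,0,0],[0,0,0],[0,0,0]],"grip":[0.45,0,0,0,0]}' 20
python3 - <<'E'
from h import *
go([.582,-.263,.101],9.7)
E
```

```text
time_s: 2.8
tool_pos: [0.5821, -0.2607, 0.1006]
tool_rot: [-179.9, 0.1, 9.8]
force: [0.2, -0.4, -0.0]
grip_width: 0.0393
grasp_force: 0.0
time_s: 3.42
tool_pos: [0.5839, -0.263, 0.1033]
tool_rot: [179.8, -0.1, 9.7]
force: [0.4, -2.8, 1.5]
grip_width: 0.0111
grasp_force: 20.0
t 3.425 pos [ 0.5839 -0.263   0.1033] rot [ 1.7984e+02 -9.0000e-02  9.7100e+00] d [-0.023 -0.004  0.029] turn [ 0.0009 -0.0005  0.    ] w 0.0111 F [ 0.4 -2.8  1.5] g 20.0
```

```bash

python3 -m creep '{"translation":[[0,-0.04,-0.24],[0,-0.056,-0.24],[0,-0.095,-0.225],[0,-0.114,-0.217],[0,-0.125,-0.17]],"turn":[[0,0,0],[0,0,0],[0,0,0],[0,0,0],[0,0,0]],"grip":[0,0,0,0,0]}'
python3 -m creep '{"translation":[[0,-0.135,-0.16],[0,-0.155,-0.14],[0,-0.167,-0.128],[0,-0.12,-0.073],[0,-0.123,-0.065]],"turn":[[0,0,0],[0,0,0],[0,0,0],[0,0,0],[0,0,0]],"grip":[0,0,0,0,0]}'
python3 -m creep '{"translation":[[0,-0.1,-0.045],[0,-0.094,-0.037],[0,0,0],[0,0,0],[0,0,0]],"turn":[[0,0,0],[0,0,0],[0,0,0],[0,0,0],[0,0,0]],"grip":[0,0,0,0,0]}'
python3 - <<'E'
from h import *
go([.566,-.157,.257],9.7)
c=cam('scene'); save('c1.png',c); w=cam('wrist'); save('w2.png',w)
s=cam('side'); a=np.hstack([c['frame'][100:250,80:300],s['frame'][150:350,200:360][:150]]); cv2.imwrite('pics/mix.png',cv2.resize(a[:,:,::-1],None,fx=2,fy=2))
E
```

```text
time_s: 4.05
tool_pos: [0.5783, -0.231, 0.1919]
tool_rot: [179.6, -0.2, 9.6]
force: [3.1, -6.5, 0.9]
grip_width: 0.0112
grasp_force: 20.0
time_s: 4.68
tool_pos: [0.5692, -0.1767, 0.2388]
tool_rot: [179.5, -0.3, 9.6]
force: [0.6, -6.4, 8.7]
grip_width: 0.0112
grasp_force: 20.0
time_s: 5.3
tool_pos: [0.5664, -0.1603, 0.2453]
tool_rot: [179.6, -0.2, 9.6]
force: [-1.1, -5.7, 9.3]
grip_width: 0.0115
grasp_force: 20.0
t 5.3 pos [ 0.5664 -0.1603  0.2453] rot [179.62  -0.22   9.61] d [ 0.003 -0.04  -0.147] turn [ 0.0021 -0.0012 -0.0005] w 0.0115 F [-1.1 -5.7  9.3] g 20.0
```

View pics/mix.png

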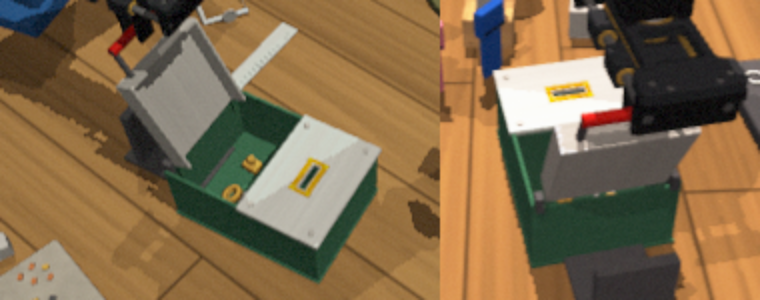

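The picture shows the tray tilted up steeply and empty. A brass stub at (250,162) and a ring at (233,192) are on the box floor. I'll lower it and check.

```bash

python3 -m creep '{"translation":[[0,0,0],[0,0,0],[0,0.094,0.037],[0,0.1,0.045],[0,0.123,0.065]],"turn":[[0,0,0],[0,0,0],[0,0,0],[0,0,0],[0,0,0]],"grip":[0,0,0,0,0]}'
python3 -m creep '{"translation":[[0,0.12,0.073],[0,0.167,0.128],[0,0.155,0.14],[0,0.135,0.16],[0,0.125,0.17]],"turn":[[0,0,0],[0,0,0],[0,0,0],[0,0,0],[0,0,0]],"grip":[0,0,0,0,0]}'
python3 -m creep '{"translation":[[0,0.114,0.217],[0,0.095,0.225],[0,0.056,0.24],[0,0.04,0.2],[0,0,0]],"turn":[[0,0,0],[0,0,0],[0,0,0],[0,0,0],[0,0,0]],"grip":[0,0,0,0,0]}'
python3 - <<'E'
from h import *
go([.5839,-.263,.1033],9.7)
c=cam('scene');w=cam('wrist');s=cam('side')
a=np.hstack([cv2.resize(c['frame'][110:240,110:280],(382,292)),cv2.resize(s['frame'][170:330,220:350],(238,292))]); cv2.imwrite('pics/mix2.png',a[:,:,::-1])
E
```

```text
time_s: 6.08
tool_pos: [0.5706, -0.1845, 0.2331]
tool_rot: [179.7, -0.2, 9.7]
force: [-0.7, -3.1, 7.1]
grip_width: 0.0112
grasp_force: 20.0
time_s: 6.7
tool_pos: [0.5799, -0.2394, 0.1765]
tool_rot: [179.9, -0.1, 9.7]
force: [2.6, -4.7, 2.3]
grip_width: 0.0114
grasp_force: 20.0
time_s: 7.32
tool_pos: [0.5839, -0.2627, 0.1037]
tool_rot: [179.9, -0.1, 9.7]
force: [4.5, -5.4, -0.3]
grip_width: 0.0112
grasp_force: 20.0
t 7.325 pos [ 0.5839 -0.2627  0.1037] rot [ 1.7995e+02 -7.0000e-02  9.7100e+00] d [-0.     0.003  0.005] turn [ 0.0003 -0.0004  0.0001] w 0.0112 F [ 4.5 -5.4 -0.3] g 20.0
```

View pics/mix2.png

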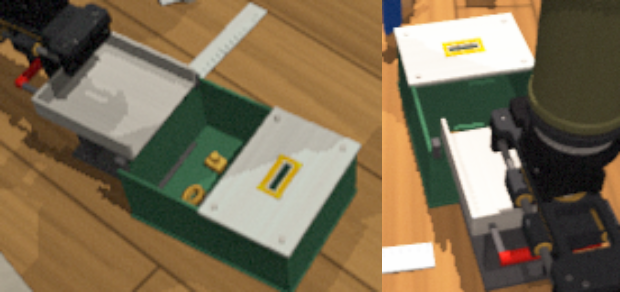

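The tray at left is empty and back down. Two castings show on the box floor at (215,160) and (193,193); the other two are presumably under the lid.

```bash

python3 -m creep '{"translation":[[0,0,0],[0,0,0],[0,0,0],[0,0,-0.4],[0,0,-0.5]],"turn":[[0,0,0],[0,0,0],[0,0,0],[0,0,0],[0,0,0]],"grip":[0.45,0.45,0.45,0.45,0.45]}'
python3 -m creep '{"translation":[[0,0,-0.5],[0,0,-0.3],[0,-0.5,0],[0,-0.6,0],[0,-0.6,0]],"turn":[[0,0,0],[0,0,0],[0,0,0],[0,0,0],[0,0,0]],"grip":[0.45,0.45,0.45,0.45,0.5]}'
python3 -m creep '{"translation":[[0,-0.6,0],[0,-0.6,0],[0,-0.4,0],[0,0,0]],"turn":[[0,0,0],[0,0,0],[0,0,0],[0,0,0]],"grip":[0.45,0.45,0.45,0.5]}'
python3 - <<'E'
from h import *
go([.428,.314,.2],-6)
w=cam('wrist'); save('w3.png',w)
E
```

```text
time_s: 8.1
tool_pos: [0.5822, -0.2604, 0.1771]
tool_rot: [-179.9, 0.2, 9.8]
force: [0.2, 0.4, -0.8]
grip_width: 0.0387
grasp_force: 0.0
time_s: 8.72
tool_pos: [0.5596, -0.1253, 0.2415]
tool_rot: [-180.0, 0.0, 9.8]
force: [0.7, 0.6, 0.5]
grip_width: 0.0421
grasp_force: 0.0
time_s: 9.22
tool_pos: [0.5378, 0.0029, 0.242]
tool_rot: [-180.0, 0.0, 10.1]
force: [0.7, -0.4, 0.5]
grip_width: 0.0418
grasp_force: 0.0
t 9.225 pos [0.5378 0.0029 0.242 ] rot [-179.96    0.     10.13] d [-0.667 -4.07   0.528] turn [-0.0002  0.      0.0896] w 0.0418 F [ 0.7 -0.4  0.5] g 0.0
```

View pics/w3.png

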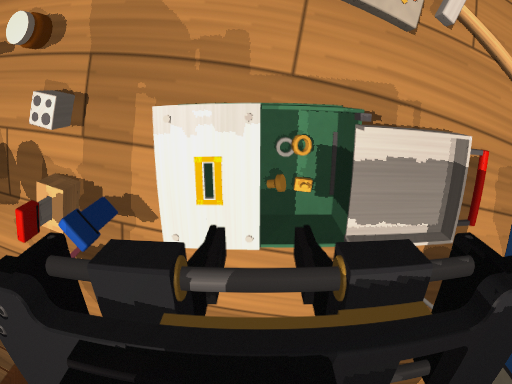

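All four castings lie in the box around (290,165) and the tray is empty. The slot is at (208,180) and the paddle handle at (27,220).

```bash
cat >> h.py <<'E'
def slot(c,fish=True):
    hsv=cv2.cvtColor(c['frame'],cv2.COLOR_RGB2HSV); H,S,V=[hsv[...,i].astype(int) for i in range(3)]
    m=((abs(H-25)<6)&(S>170)&(V>150)).astype(np.uint8)
    best=None
    for k in cv2.findContours(m,cv2.RETR_EXTERNAL,cv2.CHAIN_APPROX_NONE)[0]:
        q=k[:,0,:].astype(float); p=ray(c,q[:,0],q[:,1],.1,fish)
        r=cv2.minAreaRect((p[:,:2]*1000).astype(np.float32))
        if cv2.contourArea(k)>60 and abs(np.hypot(r[0][0]-527,r[0][1]-59))<25: print('slot',np.round(r[0],1),np.round(r[1],1),round(r[2],2))
E
python3 - <<'E'
from h import *
c=cam('wrist'); slot(c); slot(cam('scene'),False); slot(cam('side'),False)
E
```

```text
slot [526.3  56.7] [52.7 28.2] 9.16
slot [527.1  58.1] [51.  26.5] 9.49
slot [526.5  57. ] [50.2 24.9] 9.89
```

```bash

python3 -m creep '{"translation":[[-0.1,-0.6,0],[-0.1,-0.6,0],[-0.15,-0.6,0],[-0.2,-0.55,0],[-0.2,-0.5,0]],"turn":[[0,0,0],[0,0,0],[0,0,0],[0,0,0],[0,0,0]],"grip":[0.5,0.5,0.5,0.5,0.5]}'
python3 -m creep '{"translation":[[0,-0.3,0],[0,0,0],[0,0,0],[0,0,0]],"turn":[[0,0,0.045],[0,0,0.045],[0,0,0],[0,0,0]],"grip":[0.5,0.5,0.5,0.5]}'
python3 - <<'E'
from h import *
go([.428,.314,.2],-6)
w=cam('wrist'); save('w4.png',w)
for n in('wrist','scene'):
    w=cam(n)
    m=red(w).astype(np.uint8)
    for k in cv2.findContours(m,cv2.RETR_EXTERNAL,cv2.CHAIN_APPROX_NONE)[0]:
        if cv2.contourArea(k)<80: continue
        q=k[:,0,:].astype(float); p=ray(w,q[:,0],q[:,1],.125,n=='wrist'); r=cv2.minAreaRect((p[:,:2]*1000).astype(np.float32)); print(n,cv2.boundingRect(k),np.round(r[0],1),np.round(r[1],1),r[2])
E
```

```text
time_s: 10.05
tool_pos: [0.4406, 0.2137, 0.2417]
tool_rot: [-180.0, 0.0, 9.6]
force: [0.4, 0.4, -0.3]
grip_width: 0.0438
grasp_force: 0.0
time_s: 10.55
tool_pos: [0.4373, 0.236, 0.2416]
tool_rot: [180.0, 0.0, -6.4]
force: [0.3, -0.6, -0.1]
grip_width: 0.0437
grasp_force: 0.0
t 10.55 pos [0.4373 0.236  0.2416] rot [ 1.7999e+02  2.0000e-02 -6.4400e+00] d [-0.225 -0.956  0.52 ] turn [ 0.      0.0001 -0.0024] w 0.0437 F [ 0.3 -0.6 -0.1] g 0.0
wrist (177, 173, 21, 53) [431.4 310.9] [20.3 57.3] 78.49427032470703
scene (335, 204, 19, 23) [438.3 317. ] [19.6 66.3] 87.09646606445312
scene (117, 124, 24, 25) [ 584.2 -256.9] [94.6 11.6] 8.74374008178711
```

View pics/w4.png

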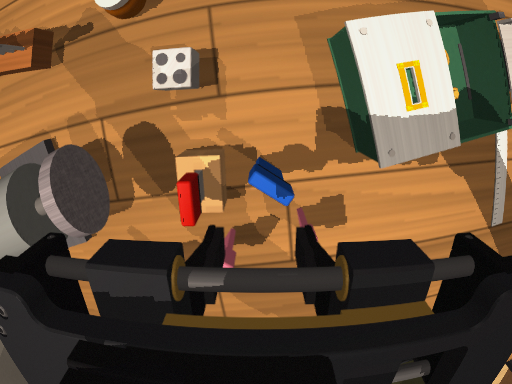

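The wrist picture shows the paddle handle at (188,200), the blue look-alike at (270,180) and the grinder wheel at (75,190). I'll check how far the gripper body stays from that wheel.

```bash
python3 - <<'E'
from h import *
W=np.concatenate([pts(dict(np.load('/tmp/%s0.npz'%n))).reshape(-1,3) for n in('scene','side')])
q=W[(W[:,0]>.33)&(W[:,0]<.52)&(W[:,1]>.36)&(W[:,1]<.6)]
for z in(.12,.14,.15,.16):
  s=q[(q[:,2]>z)&(q[:,2]<.25)]
  for x in np.arange(.33,.52,.02):
    t=s[abs(s[:,0]-x)<.01]
    if len(t)>2: print(z,x.round(2),len(t),np.sort(t[:,1])[[0,2]].round(3))
E
python3 -m creep '{"translation":[[-0.1,-0.5,0],[-0.03,-0.44,0],[0,0,0],[0,0,0]],"turn":[[0,0,0],[0,0,0],[0,0,0],[0,0,0]],"grip":[0.5,0.5,0.5,0.5]}'
python3 - <<'E'
from h import *
go([.428,.314,.2],-6)
w=cam('wrist'); save('w5.png',w)
m=red(w).astype(np.uint8)
for k in cv2.findContours(m,cv2.RETR_EXTERNAL,cv2.CHAIN_APPROX_NONE)[0]:
        if cv2.contourArea(k)<80: continue
        q=k[:,0,:].astype(float); p=ray(w,q[:,0],q[:,1],.125,True); r=cv2.minAreaRect((p[:,:2]*1000).astype(np.float32)); print(cv2.boundingRect(k),np.round(r[0],1),np.round(r[1],1),r[2])
E
```

```text
0.12 0.37 45 [0.537 0.545]
0.12 0.39 261 [0.508 0.508]
0.12 0.41 543 [0.431 0.432]
0.12 0.43 713 [0.433 0.434]
0.12 0.45 925 [0.437 0.438]
0.12 0.47 852 [0.439 0.443]
0.12 0.49 678 [0.444 0.446]
0.12 0.51 87 [0.449 0.451]
0.14 0.37 17 [0.564 0.574]
0.14 0.39 210 [0.509 0.511]
0.14 0.41 446 [0.433 0.434]
0.14 0.43 620 [0.433 0.434]
0.14 0.45 712 [0.438 0.439]
0.14 0.47 772 [0.439 0.443]
0.14 0.49 319 [0.446 0.447]
0.14 0.51 6 [0.451 0.455]
0.15 0.39 159 [0.512 0.518]
0.15 0.41 393 [0.439 0.445]
0.15 0.43 569 [0.433 0.435]
0.15 0.45 660 [0.439 0.44 ]
0.15 0.47 622 [0.443 0.444]
0.15 0.49 108 [0.447 0.449]
0.16 0.39 50 [0.554 0.559]
0.16 0.41 336 [0.51  0.517]
0.16 0.43 489 [0.439 0.441]
0.16 0.45 603 [0.439 0.44 ]
0.16 0.47 277 [0.444 0.444]
time_s: 11.2
tool_pos: [0.4351, 0.3119, 0.2414]
tool_rot: [179.9, 0.0, -6.5]
force: [-0.0, -0.1, 0.1]
grip_width: 0.0434
grasp_force: 0.0
t 11.2 pos [0.4351 0.3119 0.2414] rot [ 1.7994e+02  2.0000e-02 -6.4700e+00] d [-0.091 -0.017  0.517] turn [ 0.0003  0.0001 -0.0026] w 0.0434 F [-0.  -0.1  0.1] g 0.0
(251, 163, 16, 54) [431.  312.9] [14.6 54.7] 83.88829040527344
(0, 24, 23, 9) [669.2 587.5] [48.5  6.7] 62.44779968261719
```

View pics/w5.png

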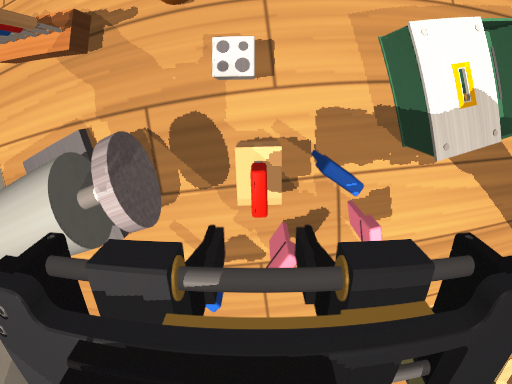

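The paddle handle at (259,190) sits midway between the fingers. The grinder clears by about 24 mm, so I'll descend and grip.

```bash

python3 -m creep '{"translation":[[-0.084,0,0.1],[0,0,0.5],[0,0,0.5],[0,0,0.45],[0,0,0.34]],"turn":[[0,0,-0.002],[0,0,0],[0,0,0],[0,0,0],[0,0,0]],"grip":[0.5,0.5,0.5,0.5,0.5]}'
python3 -m creep '{"translation":[[0,0,0],[0,0,0],[0,0,0],[0,0,0],[0,0,0]],"turn":[[0,0,0],[0,0,0],[0,0,0],[0,0,0],[0,0,0]],"grip":[0.5,0,0,0,0]}' 30
python3 - <<'E'
from h import *
go([.4285,.313,.09],-6.1)
E
```

```text
time_s: 11.88
tool_pos: [0.4273, 0.312, 0.0885]
tool_rot: [179.9, 0.1, -6.1]
force: [-0.2, 0.5, 0.4]
grip_width: 0.0437
grasp_force: 0.0
time_s: 12.5
tool_pos: [0.4286, 0.3137, 0.0912]
tool_rot: [-180.0, -0.1, -6.1]
force: [-0.4, -1.4, 3.0]
grip_width: 0.0159
grasp_force: 29.9
t 12.5 pos [0.4286 0.3137 0.0912] rot [-1.7999e+02 -6.0000e-02 -6.1000e+00] d [-0.001  0.009  0.015] turn [-0.     -0.0004  0.    ] w 0.0159 F [-0.4 -1.4  3. ] g 29.9
```

```bash

python3 -m creep '{"translation":[[0,0,-0.3],[0,0,-0.4],[0,0,-0.4],[0,0,-0.4],[0,0,-0.3]],"turn":[[0,0,0],[0,0,0],[0,0,0],[0,0,0],[0,0,0]],"grip":[0,0,0,0,0]}'
python3 -m creep '{"translation":[[0.15,0.35,0],[0.25,0.5,0],[0.25,0.5,0],[0.25,0.5,0],[0.25,0.5,0]],"turn":[[0,0,0],[0,0,0],[0,0,0],[0,0,0],[0,0,0]],"grip":[0,0,0,0,0]}'
python3 -m creep '{"translation":[[0,0.35,0],[0,0.2,0],[0,0,0],[0,0,0]],"turn":[[0,0,-0.045],[0,0,-0.042],[0,0,0],[0,0,0]],"grip":[0,0,0,0]}'
python3 - <<'E'
from h import *
go([.5265,.0573,.21],9.5)
E
```

```text
time_s: 13.12
tool_pos: [0.4282, 0.3138, 0.2359]
tool_rot: [-180.0, -0.1, -6.1]
force: [0.2, -0.6, -1.0]
grip_width: 0.016
grasp_force: 29.9
time_s: 13.75
tool_pos: [0.4999, 0.1155, 0.2345]
tool_rot: [180.0, -0.0, -6.1]
force: [-1.2, 0.3, -0.5]
grip_width: 0.016
grasp_force: 29.9
time_s: 14.25
tool_pos: [0.4971, 0.0742, 0.2345]
tool_rot: [-180.0, -0.0, 9.5]
force: [-0.3, 0.3, -1.2]
grip_width: 0.0157
grasp_force: 29.9
t 14.25 pos [0.4971 0.0742 0.2345] rot [-179.97   -0.      9.51] d [0.327 0.269 0.306] turn [-0.0002 -0.      0.0001] w 0.0157 F [-0.3  0.3 -1.2] g 29.9
```

```bash

python3 -m creep '{"translation":[[0.17,0.14,0.2],[0.157,0.129,0.3],[0,0,0],[0,0,0]],"turn":[[0,0,0],[0,0,0],[0,0,0],[0,0,0]],"grip":[0,0,0,0]}'
python3 - <<'E'
from h import *
go([.5265,.0573,.19],9.5)
w=cam('wrist'); slot(w); s=cam('side'); slot(s,False); c=cam('scene'); slot(c,False)
a=np.hstack([cv2.resize(w['frame'][90:290,150:350],(390,390)),cv2.resize(s['frame'][130:230,215:315],(390,390),interpolation=cv2.INTER_CUBIC)]); cv2.imwrite('pics/m6.png',a[:,:,::-1])
E
```

```text
time_s: 14.75
tool_pos: [0.5265, 0.0577, 0.1952]
tool_rot: [-180.0, -0.0, 9.6]
force: [-0.5, -0.1, -0.3]
grip_width: 0.016
grasp_force: 29.9
t 14.75 pos [0.5265 0.0577 0.1952] rot [-1.7996e+02 -2.0000e-02  9.6300e+00] d [-0.001  0.005  0.064] turn [-0.0002 -0.0001  0.0007] w 0.016 F [-0.5 -0.1 -0.3] g 29.9
slot [527.1  56.9] [52.6 29.4] 9.52
```

View pics/m6.png

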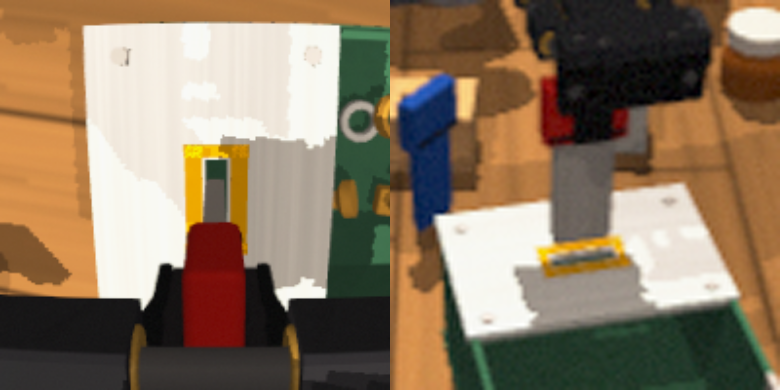

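The blade at (215,200) is in line with the slot in the wrist crop, and sits just above the ring in the side crop. I'll lower it gently and watch the force.

```bash

python3 -m creep '{"translation":[[0.008,0.005,0.08],[0,0,0.08],[0,0,0.08],[0,0,0.04],[0,0,0]],"turn":[[0,0,0],[0,0,0],[0,0,0],[0,0,0],[0,0,0]],"grip":[0,0,0,0,0]}'
python3 -c "
from h import *
go([.5268,.0573,.144],9.5)"
```

```text
time_s: 15.52
tool_pos: [0.5271, 0.0561, 0.1716]
tool_rot: [-180.0, 0.0, 9.6]
force: [0.5, 0.9, -1.1]
grip_width: 0.0159
grasp_force: 29.9
t 15.525 pos [0.5271 0.0561 0.1716] rot [-1.7997e+02  4.0000e-02  9.5700e+00] d [-0.001 -0.015  0.345] turn [-0.0002  0.0002  0.0004] w 0.0159 F [ 0.5  0.9 -1.1] g 29.9
```

```bash

python3 -m creep '{"translation":[[0,0,0.08],[0,0,0.08],[0,0,0.08],[0,0,0.08],[0,0,0.02]],"turn":[[0,0,0],[0,0,0],[0,0,0],[0,0,0],[0,0,0]],"grip":[0,0,0,0,0]}'
python3 -m creep '{"translation":[[0,0,0],[0,0,0],[0,0,0],[0,0,0],[0,0,0]],"turn":[[0,0,0],[0,0,0],[0,0,0],[0,0,0],[0,0,0]],"grip":[0,0,0,0,0]}'
python3 - <<'E'
from h import *
go([.5268,.0573,.144],9.5)
w=cam('wrist'); s=cam('side'); c=cam('scene')
a=np.hstack([cv2.resize(x,(266,390),interpolation=cv2.INTER_CUBIC) for x in(w['frame'][90:290,180:316],s['frame'][130:260,225:314],c['frame'][120:240,190:272])]); cv2.imwrite('pics/m7.png',a[:,:,::-1])
E
```

```text
time_s: 16.15
tool_pos: [0.5272, 0.0561, 0.1444]
tool_rot: [-180.0, 0.0, 9.6]
force: [-0.4, 1.6, -0.2]
grip_width: 0.0157
grasp_force: 29.9
time_s: 16.77
tool_pos: [0.5271, 0.056, 0.1448]
tool_rot: [-180.0, 0.0, 9.6]
force: [-0.1, 1.9, -2.0]
grip_width: 0.0156
grasp_force: 29.9
t 16.775 pos [0.5271 0.056  0.1448] rot [-1.80e+02  3.00e-02  9.57e+00] d [-0.002 -0.017  0.01 ] turn [-0.      0.0001  0.0004] w 0.0156 F [-0.1  1.9 -2. ] g 29.9
```

View pics/m7.png

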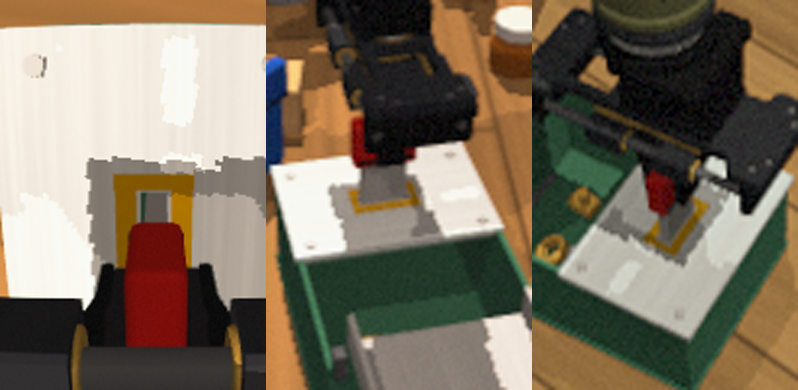

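The blade passes through the slot with its handle well clear of the lid. It leans slightly toward −y (about 2 N), so I'll ease it a fraction and hand in.

```bash

python3 -m creep '{"translation":[[0,-0.01,0],[0,0,0],[0,0,0],[0,0,0],[0,0,0]],"turn":[[0,0,0],[0,0,0],[0,0,0],[0,0,0],[0,0,0]],"grip":[0,0,0,0,0]}'
python3 - <<'E'
from h import *
go([.5268,.0573,.144],9.5); f=np.array(env.get_obs()['force'])
print(f)
if np.linalg.norm(f)<5: print(env.sign_off())
E
```

```text
time_s: 17.55
tool_pos: [0.5275, 0.0563, 0.1451]
tool_rot: [180.0, -0.0, 9.6]
force: [-0.3, 0.3, -1.0]
grip_width: 0.0156
grasp_force: 29.9
t 17.55 pos [0.5275 0.0563 0.1451] rot [ 1.7997e+02 -3.0000e-02  9.5600e+00] d [-0.007 -0.013  0.013] turn [ 0.0002 -0.0002  0.0003] w 0.0156 F [-0.3  0.3 -1. ] g 29.9
[-0.25752562  0.33435837 -1.03144081]
the job is handed in; nothing more can be done
None
```

The job was handed in at about 17.6 s, with no verdict returned: all four castings are in the box, the tray is down, and the paddle is gripped upright in the slot, about half its blade inside and about 1 N of force on the tool.

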